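# Take the round cup down from the hanging strip

### The arm

A 6-joint arm with a two-finger parallel gripper is mounted at the origin on the work surface; the furniture and walls round the work are solid. World frame = base frame: x ahead of the robot, y to its left, z up, the work surface at z = 0. Lengths are in m, angles in degrees, forces in N, time in s.
With the tool pointing down it reaches from about 0.4 to 0.825 m from the base axis. Payload 7 kg.
Tool frame: the origin (TCP) lies at the very end of the fingers, on their centre line; the grasp point (between the pads) lies hold_point_z behind it (hold_point_z is the distance from the TCP to the grasp point, in m); z points along the fingers, y is the line along which they close (so a half turn about z gives the same grasp; the last joint's range is limited). The gripper opens to 88 mm and grips with 3 to 60 N. Pads are 19 mm wide; open, the fingers measure 130 mm over their backs; the gripper's body (78 mm by 193 mm) begins 47 mm behind the grasp point.
Start: joints at [90.705, 20.546, 0.682, 0, -70.136, -16.507], TCP at [0.184, 0.649, 0.227] pointing down, gripper open.
Joint ranges: [-176.03, 176.03], [-82.01, 121.73], [-58.28, 71.71], [-173.87, 95.51], [-174.79, -0.11], [-173.66, 173.66]. Speed limits (degrees/s): [136.94, 136.94, 172.46, 180, 180, 180].

### API

Orientations are given as [roll, pitch, yaw] about the fixed x, y, z axes, in that order (R = Rz(yaw) Ry(pitch) Rx(roll)).
In Python, from plant import get_obs, snapshot, close_job, hold_point_z gives the robot as it stands.
- The arm moves only by the tool play_rows, never from a script. Its argument "commands" is a list that holds one entry, the list of rows, each a list of 7 numbers: the shift along the tool's x, y, z in cm, then the turn, a rotation vector about the tool's x, y, z in degrees, then the opening, from 0 (shut) to 1 (fully open). In form: [[[x, y, z, ax, ay, az, fingers], ...]]. A call has 1 to 20 rows; each row is the pose to reach, as a shift and turn from the pose commanded when the call began, along the tool's axes at that moment; what a row does not reach only later rows make up. A row lasts 1/12 s, in which the tool goes at most 41.7 mm and 7.16 degrees, less where a joint would pass 70% of its speed; a pose out of reach is approached as far as the arm can. A call with a gripper value outside its range is refused whole. The fingers move at their own pace and stop on an object; the grip force is fixed at half the most. Time passes only in rows, so rows that repeat a pose let the fingers close. It gives the time, the measured TCP pose, the force, the opening and the grip force at its end, in the units of the state.
- get_obs(): the state, without advancing time (a new reading comes with each control period).
- snapshot(name): name is "side" or "top" or "wrist"; returns a dict with "frame" (420x560x3 uint8, red, green, blue), "camera_matrix" (3x3 intrinsics, pixels), "origin" and "attitude" of the camera in the world. Camera axes: x right, y down, z forward; pixel columns grow to the right and rows downward; lengths in m; the calibration is good to about 2 mm. The wrist camera is an equidistant fisheye: a pixel r from the principal point sees the ray r / f radians off the axis. A picture is of the moment at which its call begins. There is no depth.
- close_job(): hands the job in; it is judged then, once.
The state is a dict: "clock": time; "joint_pos": joint angles; "qvel": joint speeds; "tau": joint torques, N m; "tool_pos": TCP position; "orientation": TCP orientation; "force": force on the tool from outside, world axes, zero at the start; "moment": the same for the moment, N m; "opening": finger opening in m; "gripper_force": force on a finger pad.
Only numpy, scipy, OpenCV 4.12 (cv2) and the standard library are available. Lean on these libraries where they do the work, as an engineer would, in place of code of your own. Each camera call takes 0.05 s, during which the arm holds its last target. There are 200 camera calls.

### The job

A slide is about to be stripped and the round steel cup is wanted for the small parts. Lift the round cup up and off the hanging strip and set it down gently, upright, wholly on the cork mat. Leave the square bin and the shallow tray hanging where they are.

Things in the scene. Friction and masses are not known exactly. Their poses are not given: they have to be found in the camera images.
- round_cup: Round empty steel cup, 0.1 kg, 50 mm across, 70 mm high, hung upright (within 5 degrees) on the strip at any of three places, base 71 mm above the bench. Origin: centre of its underside; z up, +x to its back, towards the strip; grip across y from above. Its hook (24 mm wide, to 40 mm behind the axis, 12 mm above the rim) laps 16 mm down behind the strip: raise over 20 mm, then go forward (-x).
- square_bin: Deep square-cornered steel bin with two brass rods in it, 56 (x) x 50 (y) x 85 mm high, with the same hook on the same strip, 115 mm from its neighbour, centre to centre; leave it hanging. Origin: underside, 25 mm in front of its back wall; axes as for the cup; underside 57 mm above the bench.
- shallow_tray: Shallow steel tray with small parts in it, 70 (x) x 50 (y) x 35 mm high, with the same hook; leave it hanging. Origin: underside, 25 mm in front of its back wall; axes as for the cup; underside 107 mm above the bench. The strip all three hang on: a fixed level steel bar 5 mm thick, 40 high, 400 long, top 150 mm above the bench, along the containers' y, mid-plane 31 mm behind their origins.
- cork_mat: Square cork mat, 170 x 170 x 5 mm, fixed flat on the bench between the robot and the strip. Origin: centre of its underside, at bench height; z up; x and y along its edges.
There are look-alikes about, which are no part of the job. Leave any black look-alike of the cork_mat alone. Leave any purple look-alike of the round_cup alone.

How it is judged:
By the outcome, as a careful person would: the job done as asked, in the order asked, and still so for the second after the job is handed in, with the robot touching nothing.
It also fails if it takes over 42 s, if anything falls off the work surface, if the arm or the gripper's body presses on something with over 40 N, if the wrist force passes 120 N, or if a joint passes its speed limit or range.

## Working session

There is one attempt and no reset: what is moved stays moved. The work goes in short steps, Python scripts to look and compute and a tool call to move; the robot and the scene stay as the last step left them, time stands still between calls to the robot, and variables do not carry over. Pictures are saved under pics/ and viewed, at most 10 in all, crops included, and the job is handed in when it is done.

Besides the shell and the picture viewer there is one more tool, called after "Request:" in YAML: its name, and indented under it one key for each argument. play_rows: Moves the arm, as the interface text tells. Its arguments: {"type":"object","properties":{"commands":{"type":"array","items":{"type":"array","items":{"type":"array","items":{"type":"number"}}}}},"required":["commands"]}

```bash
mkdir -p pics
cat > h.py <<'E'
import numpy as np,cv2
from plant import get_obs,snapshot,close_job,hold_point_z
E
python3 - <<'E'
from h import *
import pickle
o=get_obs();print(o['tool_pos'],o['orientation'],o['clock'],hold_point_z)
for n in ['top','side']:
    s=snapshot(n);pickle.dump(s,open(n+'.pkl','wb'));cv2.imwrite(f'pics/{n}.png',s['frame'][:,:,::-1])
    print(n,np.array(s['camera_matrix']).round(1).tolist(),s['origin'],s['attitude'])
E
```

```text
[0.18372588 0.64898591 0.2256182 ] [ 1.79903883e+02 -8.91958028e-03 -1.58094891e+01] 0.0 0.0188
top [[524.9, 0.0, 270.1], [0.0, 524.9, 212.5], [0.0, 0.0, 1.0]] [0.33241007 0.10080614 1.13000907] [-171.80338452   -0.82238596  -88.84895666]
side [[520.3, 0.0, 282.1], [0.0, 520.3, 209.7], [0.0, 0.0, 1.0]] [-0.12806465 -0.81816597  0.6430872 ] [-115.89410413   -1.39831283  -33.62456436]
```

View pics/top.png

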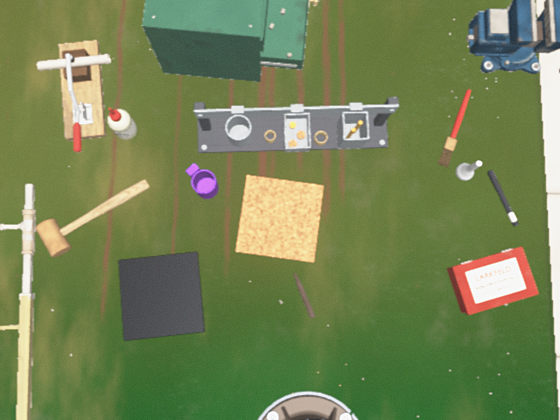

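View pics/side.png

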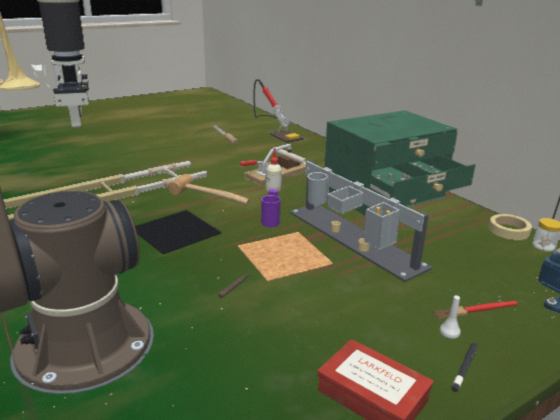

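The top view shows the cup at about (238,127), the tray at (297,132), the bin at (355,126) and the strip from about (195,108) to (398,102). The cork mat is centred near (280,219) and the purple cup is at (204,183). The side view agrees with this layout.

```bash
cat >> h.py <<'E'
from scipy.spatial.transform import Rotation as R
def ray(s,px,z):
    K=np.array(s['camera_matrix']);d=R.from_euler('xyz',s['attitude'],degrees=True).apply(np.linalg.solve(K,[px[0],px[1],1]))
    o=np.array(s['origin']);return o+d*(z-o[2])/d[2]
def proj(s,p):
    v=R.from_euler('xyz',s['attitude'],degrees=True).inv().apply(np.array(p)-s['origin']);v=np.array(s['camera_matrix'])@v;return v[:2]/v[2]
E
python3 - <<'E'
from h import *
import pickle
s=pickle.load(open('top.pkl','rb'));f=s['frame'];hsv=cv2.cvtColor(f,cv2.COLOR_RGB2HSV)
m=cv2.inRange(hsv,(8,60,120),(25,255,255));m=cv2.morphologyEx(m,cv2.MORPH_CLOSE,np.ones((5,5)))
c=max(cv2.findContours(m,0,2)[0],key=cv2.contourArea)
b=cv2.boxPoints(cv2.minAreaRect(c));w=np.array([ray(s,p,.005) for p in b]);print('mat px',b.round(1).tolist(),'\n',w.round(4),w.mean(0),np.linalg.norm(np.diff(w,axis=0),axis=1))
for n,p in dict(cup=(238,127),stripL=(195,107),stripR=(398,101),h1=(237,107),h2=(297,107),h3=(354,105)).items(): print(n,ray(s,p,.141 if n=='cup' else .15).round(4))
cr=cv2.resize(f[92:162,185:405,::-1],None,fx=3.6,fy=3.6,interpolation=cv2.INTER_CUBIC);cv2.imwrite('pics/crop.png',cr)
t=pickle.load(open('side.pkl','rb'))
cr2=cv2.resize(t['frame'][150:280,285:435,::-1],None,fx=4,fy=4,interpolation=cv2.INTER_CUBIC);cv2.imwrite('pics/crop2.png',cr2)
E
```

```text
mat px [[234.10000610351562, 251.8000030517578], [249.8000030517578, 139.0], [336.79998779296875, 151.10000610351562], [321.1000061035156, 263.79998779296875]] 
 [[ 0.4081  0.1632  0.005 ]
 [ 0.6577  0.1361  0.005 ]
 [ 0.6349 -0.0564  0.005 ]
 [ 0.3862 -0.0234  0.005 ]] [0.52176204 0.05485889 0.005     ] [0.2510654  0.1938675  0.25085249]
cup [0.6419 0.1553 0.141 ]
stripL [0.6772 0.2393 0.15  ]
stripR [ 0.6993 -0.1558  0.15  ]
h1 [0.6792 0.1579 0.15  ]
h2 [0.6822 0.0414 0.15  ]
h3 [ 0.689  -0.0696  0.15  ]
```

View pics/crop.png

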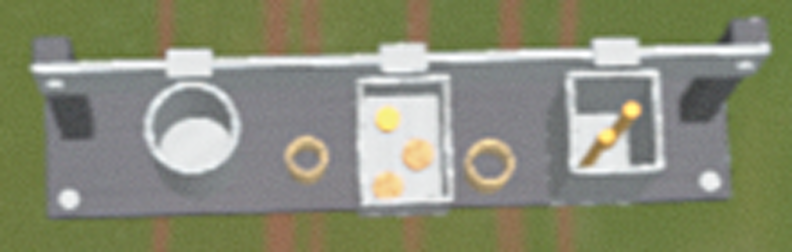

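View pics/crop2.png

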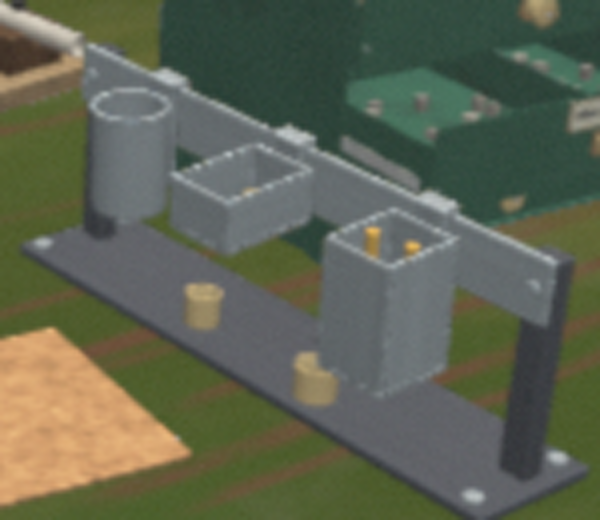

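The cup rim in the crop is a circle about 26.4 px (50 mm) wide, centred near full-image (238,127.2). The strip ends are at about (193.8,110.8) and (398.3,105.3). The side crop shows the cup hanging at the far end with free sides.

```bash
cat > d.py <<'E'
from h import *
def delta(p,yaw,dz=None):
    o=get_obs();T=R.from_euler('xyz',o['orientation'],degrees=True);G=R.from_euler('xyz',[180,0,yaw],degrees=True)
    print('shift cm',(T.inv().apply(np.array(p)-o['tool_pos'])*100).round(2),'rot',(T.inv()*G).as_rotvec(degrees=True).round(2))
E
python3 - <<'E'
from d import *
import pickle
s=pickle.load(open('top.pkl','rb'));f=s['frame'];hsv=cv2.cvtColor(f,cv2.COLOR_RGB2HSV)
m=cv2.inRange(hsv,(8,60,120),(25,255,255));m[:168]=0;m=cv2.morphologyEx(cv2.morphologyEx(m,cv2.MORPH_CLOSE,np.ones((5,5))),cv2.MORPH_OPEN,np.ones((9,9)))
c=max(cv2.findContours(m,0,2)[0],key=cv2.contourArea)
b=cv2.boxPoints(cv2.minAreaRect(c));w=np.array([ray(s,p,.005) for p in b]);print('mat',w.round(3).tolist(),w.mean(0),np.linalg.norm(np.diff(w,axis=0),axis=1))
L=ray(s,(193.8,110.8),.15);Q=ray(s,(398.3,105.3),.15);u=(L-Q)[:2];n=np.linalg.norm(u);u/=n;yaw=np.degrees(np.arctan2(-u[0],u[1]))
C=ray(s,(238,127.2),.141);x=np.array([u[1],-u[0]])
print('strip len',n,'yaw',yaw,'cup',C,'dist to strip',(L-C)[:2]@x,'hook',ray(s,(237.5,109.3),.153))
t=pickle.load(open('side.pkl','rb'));print('side proj rim',proj(t,C),'crop',(proj(t,C)-[285,150])*4)
delta([C[0],C[1],.26],yaw)
E
```

```text
mat [[0.408, 0.163, 0.005], [0.601, 0.141, 0.005], [0.577, -0.049, 0.005], [0.385, -0.022, 0.005]] [0.49275139 0.05829558 0.005     ] [0.19366208 0.19195866 0.19346891]
strip len 0.39807243814037985 yaw 3.0418787671272263 cup [0.64153886 0.15533518 0.141     ] dist to strip 0.03244362387545824 hook [0.67355614 0.15667033 0.153     ]
side proj rim [317.06510033 176.00312739] crop [128.26040134 104.01250954]
shift cm [57.5  35.04 -3.37] rot [ 9.000e-02  1.000e-02 -1.885e+01]
```

Request:
play_rows:
  commands:
    - [[57.5,35,-3.4,0.1,0,-18.9,1],[57.5,35,-3.4,0.1,0,-18.9,1],[57.5,35,-3.4,0.1,0,-18.9,1],[57.5,35,-3.4,0.1,0,-18.9,1],[57.5,35,-3.4,0.1,0,-18.9,1],[57.5,35,-3.4,0.1,0,-18.9,1],[57.5,35,-3.4,0.1,0,-18.9,1],[57.5,35,-3.4,0.1,0,-18.9,1],[57.5,35,-3.4,0.1,0,-18.9,1],[57.5,35,-3.4,0.1,0,-18.9,1],[57.5,35,-3.4,0.1,0,-18.9,1],[57.5,35,-3.4,0.1,0,-18.9,1],[57.5,35,-3.4,0.1,0,-18.9,1],[57.5,35,-3.4,0.1,0,-18.9,1],[57.5,35,-3.4,0.1,0,-18.9,1],[57.5,35,-3.4,0.1,0,-18.9,1],[57.5,35,-3.4,0.1,0,-18.9,1],[57.5,35,-3.4,0.1,0,-18.9,1],[57.5,35,-3.4,0.1,0,-18.9,1],[57.5,35,-3.4,0.1,0,-18.9,1]]

```text
clock: 1.77
tool_pos: [0.6411, 0.1566, 0.2602]
orientation: [-179.9, 0.0, 3.1]
force: [-0.3, -0.3, 0.9]
opening: 0.0875
gripper_force: 0.0
```

Run:
```python
from d import *
import pickle
s=snapshot('wrist');pickle.dump(s,open('w.pkl','wb'));cv2.imwrite('pics/w.png',s['frame'][:,:,::-1]);print(np.array(s['camera_matrix']).round(1).tolist(),s['origin'],s['attitude'])
# expected pixel of rim centre
v=R.from_euler('xyz',s['attitude'],degrees=True).inv()
for p in ([.6415,.1553,.141],[.6665,.1553,.141],[.6165,.1553,.141],[.6415,.1803,.141],[.6415,.1303,.141]):
    q=v.apply(np.array(p)-s['origin']);th=np.arctan2(np.hypot(*q[:2]),q[2]);K=np.array(s['camera_matrix']);print(p,K[:2,2]+K[0,0]*th*q[:2]/np.hypot(*q[:2]))
t=pickle.load(open('top.pkl','rb'))
c=np.array([ray(t,p,.005) for p in [(247,175.5),(324,183),(315,262.5),(236,254.5)]]);print('mat',c.round(3).tolist(),c.mean(0),np.linalg.norm(np.diff(c,axis=0),axis=1))
delta([.6415,.1553,.105],3)
```

```text
[[325.2, 0.0, 278.6], [0.0, 325.2, 209.6], [0.0, 0.0, 1.0]] [0.71636968 0.16124459 0.41857743] [ 1.63694821e+02  9.93556815e-02 -8.69254326e+01]
[0.6415, 0.1553, 0.141] [281.35859586 202.93736248]
[0.6665, 0.1553, 0.141] [282.96509568 175.12291975]
[0.6165, 0.1553, 0.141] [279.8122539  229.52548972]
[0.6415, 0.1803, 0.141] [253.14898388 201.4756579 ]
[0.6415, 0.1303, 0.141] [309.46572315 204.42769111]
mat [[0.575, 0.14, 0.005], [0.563, -0.029, 0.005], [0.389, -0.01, 0.005], [0.402, 0.159, 0.005]] [0.48226912 0.06502762 0.005     ] [0.16914704 0.1746207  0.16982817]
shift cm [ 0.03  0.2  15.54] rot [-0.1   0.    0.16]
```

View pics/w.png

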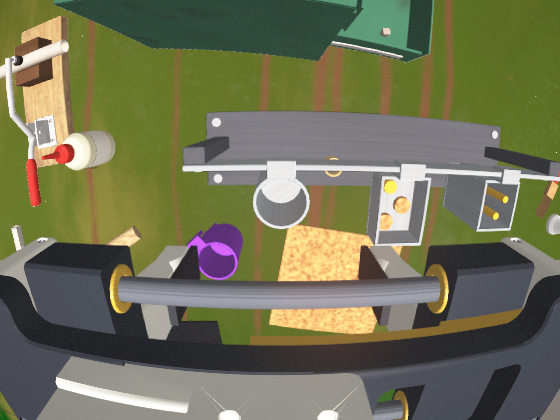

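The wrist view shows the cup rim centred near (281,202), within 1 px of what I predicted. I'll descend and grip.

Request:
play_rows:
  commands:
    - [[0,0.15,3,0,0,0,1],[0,0.15,6,0,0,0,1],[0,0.15,8.5,0,0,0,1],[0,0.15,10.5,0,0,0,1],[0,0.15,12,0,0,0,1],[0,0.15,13,0,0,0,1],[0,0.15,14,0,0,0,1],[0,0.15,15,0,0,0,1],[0,0.15,15.5,0,0,0,1],[0,0.15,15.5,0,0,0,1],[0,0.15,15.5,0,0,0,1]]

```text
clock: 2.73
tool_pos: [0.6421, 0.155, 0.1059]
orientation: [-179.9, -0.0, 3.1]
force: [-0.4, -0.3, 0.3]
opening: 0.0874
gripper_force: 0.0
```

Request:
play_rows:
  commands:
    - [[0,0,0,0,0,0,0.4],[0,0,0,0,0,0,0.4],[0,0,0,0,0,0,0.4],[0,0,0,0,0,0,0.4],[0,0,0,0,0,0,0.4],[0,0,0,0,0,0,0.4],[0,0,0,0,0,0,0.4],[0,0,0,0,0,0,0.4],[0,0,0,0,0,0,0.4],[0,0,0,0,0,0,0.4],[0,0,0,0,0,0,0.4],[0,0,0,0,0,0,0.4],[0,0,0,0,0,0,0.4],[0,0,0,0,0,0,0.4]]

```text
clock: 3.9
tool_pos: [0.642, 0.1549, 0.1057]
orientation: [-179.9, -0.0, 3.1]
force: [-0.6, -0.0, 1.7]
opening: 0.0501
gripper_force: 30.0
```

Gripped at 50.1 mm, which matches the cup. I'll lift slowly by 5 cm and compute the carry.

Request:
play_rows:
  commands:
    - [[0,0,-0.3,0,0,0,0.4],[0,0,-0.7,0,0,0,0.4],[0,0,-1.2,0,0,0,0.4],[0,0,-1.7,0,0,0,0.4],[0,0,-2.2,0,0,0,0.4],[0,0,-2.8,0,0,0,0.4],[0,0,-3.4,0,0,0,0.4],[0,0,-4,0,0,0,0.4],[0,0,-4.5,0,0,0,0.4],[0,0,-5,0,0,0,0.4],[0,0,-5,0,0,0,0.4],[0,0,-5,0,0,0,0.4]]

```text
clock: 4.9
tool_pos: [0.6411, 0.1546, 0.1564]
orientation: [-179.9, 0.0, 3.1]
force: [-8.6, -0.3, 3.4]
opening: 0.0499
gripper_force: 30.0
```

Run:
```python
from d import *
s=snapshot('side');cv2.imwrite('pics/lift.png',cv2.resize(s['frame'][90:280,235:435,::-1],None,fx=3,fy=3))
o=get_obs();print(o['tool_pos'],o['opening'],o['gripper_force'],o['force']);delta([.475,.062,.156],3);
```

```text
[0.64108055 0.15460813 0.15636825] 0.049954363088439674 30.000676475465298 [-9.18884512 -0.04476172  3.83154929]
shift cm [-17.09   8.35   0.04] rot [-0.08  0.04  0.1 ]
```

View pics/lift.png

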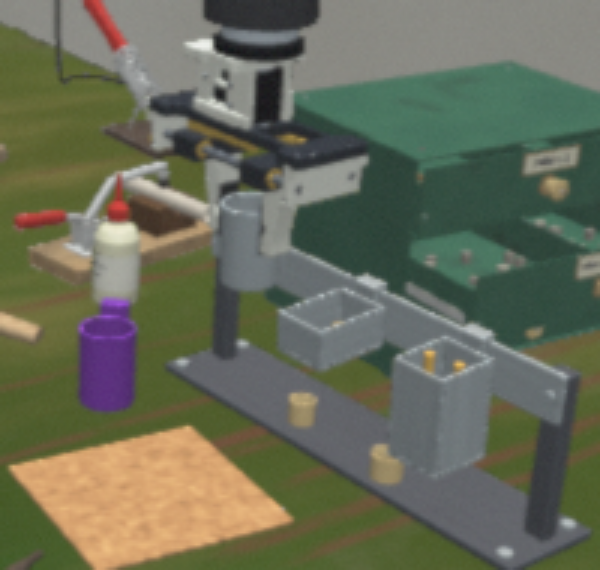

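The cup is lifted and its hook is clear of the strip. The tray and bin are still hanging. A 9 N push in -x suggests light contact between the cup and the strip, so I'll back off in -x carefully.

Request:
play_rows:
  commands:
    - [[-0.3,0,0,0,0,0,0.4],[-0.6,0,0,0,0,0,0.4],[-1,0,0,0,0,0,0.4],[-1,0,0,0,0,0,0.4]]

```text
clock: 5.28
tool_pos: [0.6319, 0.1544, 0.1562]
orientation: [-179.9, -0.1, 3.1]
force: [0.1, -0.0, -2.3]
opening: 0.0502
gripper_force: 30.0
```

Request:
play_rows:
  commands:
    - [[-1,0,0,0,0,0,0.4],[-2.5,0,0,0,0,0,0.4],[-4.5,0,0,0,0,0,0.4],[-6.5,0,0,0,0,0,0.4],[-8.5,0,0,0,0,0,0.4],[-10.5,0.5,0,0,0,0,0.4],[-12.5,2,0,0,0,0,0.4],[-14,4,0,0,0,0,0.4],[-15.5,6,0,0,0,0,0.4],[-16,7.5,0,0,0,0,0.4],[-16,8.3,0,0,0,0,0.4],[-16,8.3,0,0,0,0,0.4],[-16,8.3,0,0,0,0,0.4],[-16,8.3,0,0,0,0,0.4]]

```text
clock: 6.45
tool_pos: [0.4774, 0.0631, 0.1554]
orientation: [-179.9, -0.0, 3.1]
force: [0.3, -1.3, -1.3]
opening: 0.05
gripper_force: 30.0
```

Run:
```python
from d import *
s=snapshot('side');cv2.imwrite('pics/carry.png',cv2.resize(s['frame'][90:280,205:405,::-1],None,fx=3,fy=3))
o=get_obs();p=o['tool_pos'];print(p,o['opening'],o['force'])
for dz in (-.034,-.024): print(((proj(s,[p[0],p[1],p[2]+dz])-[205,90])*3).round(1))
```

```text
[0.47728811 0.06323613 0.15529175] 0.050061698188345924 [ 0.55157023 -0.34056543 -1.69629891]
[235.7 362.7]
[236.  350.8]
```

View pics/carry.png

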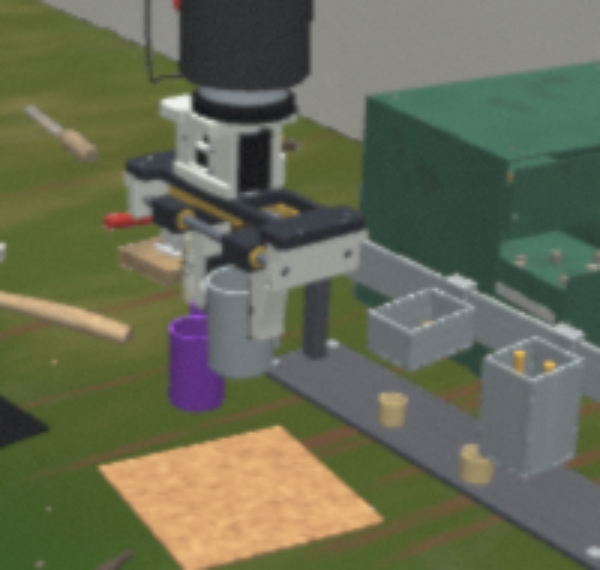

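The carry view shows the cup held close to upright, with its base near (241,376) in the crop, as predicted. Now lowering it.

Request:
play_rows:
  commands:
    - [[0,0,2,0,0,0,0.4],[0,0,4,0,0,0,0.4],[0,0,6,0,0,0,0.4],[0,0,8,0,0,0,0.4],[0,0,9.5,0,0,0,0.4],[0,0,10.3,0,0,0,0.4],[0,0,10.8,0,0,0,0.4],[0,0,11,0,0,0,0.4],[0,0,11,0,0,0,0.4],[0,0,11,0,0,0,0.4],[0,0,11,0,0,0,0.4]]

```text
clock: 7.42
tool_pos: [0.4772, 0.0632, 0.0462]
orientation: [-179.9, -0.1, 3.1]
force: [-0.4, -0.9, -1.9]
opening: 0.0505
gripper_force: 30.0
```

Request:
play_rows:
  commands:
    - [[0,0,0.1,0,0,0,0.4],[0,0,0.2,0,0,0,0.4],[0,0,0.3,0,0,0,0.4],[0,0,0.3,0,0,0,0.4],[0,0,0.3,0,0,0,0.4]]

```text
clock: 7.83
tool_pos: [0.4766, 0.0629, 0.0424]
orientation: [-179.9, -0.0, 3.1]
force: [-0.2, -0.1, -2.0]
opening: 0.05
gripper_force: 30.0
```

Request:
play_rows:
  commands:
    - [[0,0,0.1,0,0,0,0.4],[0,0,0.15,0,0,0,0.4],[0,0,0.15,0,0,0,0.4]]

```text
clock: 8.08
tool_pos: [0.4771, 0.063, 0.0412]
orientation: [-179.9, -0.1, 3.1]
force: [-1.6, 0.6, 2.8]
opening: 0.05
gripper_force: 30.0
```

Request:
play_rows:
  commands:
    - [[0,0,0.1,0,0,0,0.4],[0,0,0.15,0,0,0,0.4],[0,0,0.15,0,0,0,0.4]]

```text
clock: 8.33
tool_pos: [0.478, 0.0631, 0.0407]
orientation: [-179.9, -0.1, 3.2]
force: [-1.0, -1.7, 14.2]
opening: 0.0502
gripper_force: 30.0
```

Contact is made at about the expected height. I'll ease the load a little, then open.

Request:
play_rows:
  commands:
    - [[0,0,-0.1,0,0,0,0.4],[0,0,-0.1,0,0,0,0.4],[0,0,-0.1,0,0,0,0.58],[0,0,-0.1,0,0,0,0.6],[0,0,-0.1,0,0,0,0.65],[0,0,-0.1,0,0,0,0.7],[0,0,-0.1,0,0,0,0.8],[0,0,-0.1,0,0,0,0.9],[0,0,-0.1,0,0,0,1],[0,0,-0.1,0,0,0,1],[0,0,-0.1,0,0,0,1],[0,0,-0.1,0,0,0,1],[0,0,-0.1,0,0,0,1]]

```text
clock: 9.42
tool_pos: [0.4766, 0.0629, 0.0404]
orientation: [-179.9, -0.0, 3.1]
force: [0.2, 0.8, -0.0]
opening: 0.0873
gripper_force: 0.0
```

Request:
play_rows:
  commands:
    - [[0,0,-0.5,0,0,0,1],[0,0,-1.5,0,0,0,1],[0,0,-3,0,0,0,1],[0,0,-5,0,0,0,1],[0,0,-8,0,0,0,1],[0,0,-11,0,0,0,1],[0,0,-14,0,0,0,1],[0,0,-16,0,0,0,1],[0,0,-16,0,0,0,1],[0,0,-16,0,0,0,1],[0,0,-16,0,0,0,1]]

```text
clock: 10.33
tool_pos: [0.4761, 0.0625, 0.2001]
orientation: [-179.9, 0.0, 3.1]
force: [-0.0, 0.6, -1.4]
opening: 0.0876
gripper_force: 0.0
```

Run:
```python
from d import *
s=snapshot('side');w=snapshot('wrist')['frame']
cv2.imwrite('pics/end.png',np.hstack([cv2.resize(s['frame'][130:280,225:435],(400,286)),cv2.resize(w,(400,286))])[:,:,::-1])
```

```text
(no output)
```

View pics/end.png

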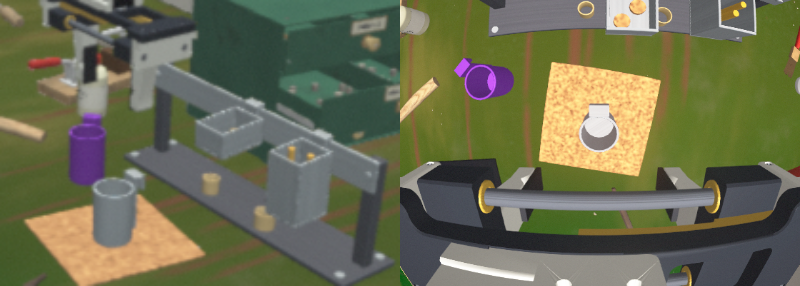

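The cup stands upright in the middle of the mat, the tray and bin are still hanging, and the gripper is clear.

```bash
python3 -c "
from plant import *
print(close_job())"
```

```text
the job is handed in; nothing more can be done
None
```

The round cup is off the strip and standing upright near the middle of the cork mat, with the square bin and shallow tray still hanging, and the job was handed in at about 10 s on the robot's clock.

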